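# Move the lift-off door to the box of drying slides

## Robot

A 6-joint arm with a two-finger parallel gripper is mounted at the origin on the work surface. World frame = base frame: x ahead of the robot, y to its left, z up, the work surface at z = 0. Lengths are in m, angles in rad, forces in N, time in s.
With the tool pointing down it reaches from about 0.25 to 0.775 m from the base axis. Payload 4 kg.
Tool frame: the origin (TCP) lies midway between the tips of the shut fingers; the grasp point (between the pads) lies 19 mm behind it; z points along the fingers, y is the direction in which the jaws open and shut (so a half turn about z gives the same grasp; the last joint's range is limited). The gripper opens to 94 mm and grips with 3 to 60 N. Pads are 16 mm wide; open, the fingers measure 119 mm over their backs; the gripper's body (75 mm by 177 mm) begins 78 mm behind the grasp point.
Start: joints at [-1.239, 0.087, 1.371, -0, 1.684, -0.103], TCP at [0.232, -0.499, 0.206] pointing down, gripper open.
Joint ranges: [-3.1, 3.1], [-0.76, 2.03], [0.27, 2.55], [-1.08, 4.22], [0.17, 2.65], [-2.57, 2.57]. Speed limits (rad/s): [2.79, 2.79, 3.14, 3.14, 3.14, 3.14].

## Interface

Orientations are given as [roll, pitch, yaw] about the fixed x, y, z axes, in that order (R = Rz(yaw) Ry(pitch) Rx(roll)).
In Python, from bench import robot, cams gives the robot as it stands.
- The arm moves only by the tool step_arm, never from a script. Its argument "plan" is a list that holds one entry, the list of rows, each a list of 5 numbers: the shift along the world's x, y, z in mm, then the turn about the world's z in rad, then the opening in per cent of the stroke, from 0 (shut) to 100 (fully open). In form: [[[tx, ty, tz, turn, fingers], ...]]. A call has 1 to 8 rows; each row is the pose to reach, as a shift and turn from the pose commanded when the call began; what a row does not reach only later rows make up. A row lasts 1/12 s, in which the tool goes at most 41.7 mm and 7.16 degrees, less where a joint would pass 70% of its speed; a pose out of reach is approached as far as the arm can. A call with a gripper value outside its range is refused whole. The fingers move at their own pace and stop on an object; the grip force is fixed at half the most. Time passes only in rows, so rows that repeat a pose let the fingers close. It gives the time, the measured TCP pose, the force and the opening at its end, in the units of the state.
- robot.get_obs(): the state, without advancing time (a new reading comes with each control period).
- cams.snapshot(name): name is "scene" or "top"; returns a dict with "frame" (384x512x3 uint8, red, green, blue), "camera_matrix" (3x3 intrinsics, pixels), "k1" (the pictures are not rectified: a ray, as slopes to the right and down, at radius r is drawn at 1 + k1 r^2 times it, then the intrinsics apply), "origin" and "attitude" of the camera in the world. Camera axes: x right, y down, z forward; pixel columns grow to the right and rows downward; lengths in m; the calibration is good to about 2 mm. A picture is of the moment at which its call begins. There is no depth.
- robot.close_job(): hands the job in, once; it reports no verdict.
The state is a dict: "time": time; "joint_positions": joint angles; "qvel": joint speeds; "joint_torque": joint torques, N m; "tool_pos": TCP position; "ee_rot": TCP orientation; "wrist_force": force on the tool from outside, world axes, zero at the start; "wrist_torque": the same for the moment, N m; "width": finger opening in m.
Only numpy, scipy, OpenCV 4.12 (cv2) and the standard library are available. Lean on these libraries where they do the work, as an engineer would, in place of code of your own. Each camera call takes 0.05 s, during which the arm holds its last target. There are 200 camera calls.

## Task

One of the two specimen drying boxes has a hanging door on it; the other, with the rack of slides in it, stands open. Squeeze the two tabs on top of the door together so that its sprung hinge pins draw in, lift the door off, and lower it right down into the hinge brackets of the open box before letting go, so that it hangs fully home there with its pins sprung out.

Things in the scene. Friction and masses are not known exactly. Their poses are not given: they have to be found in the camera images.
- door_grip (a point): Loose door (200 g): grey panel 80x5x85 mm under a barrel (dia 14, 120 long) on the hinge axis. Point: midway between its two dark upright tabs (24 wide, 6 thick), 48 mm above the axis, 13 below tab tops, 140 above the door's lower edge. y: hinge axis, along which tabs are pinched; z up. Outer tab faces: 60 mm apart at rest, 24 squeezed fully in. Works either way round.
- pin (a joint): Travel (m) of the door's +y pin: 0 sprung out (8 mm dia, 18 mm beyond the barrel's end), 0.018 drawn fully in by its tab. The other pin is its mirror. Spring 2.5 N at the start, 6 N at the end of travel, so a 20 to 40 N grip holds both in while the door is carried.
- doored_box_hinge (a point): Drying box wearing the door at the start: white, fixed, 150 wide (y), 130 deep, 120 mm high, its open front facing its own +x, away from the robot. Point: middle of its hinge axis, 135 mm above the table, 12 mm in front of the box. y along the hinge axis, z up. Brackets as on the open box.
- open_box_hinge (a point): Same for the box without a door (rack of slides inside). Brackets at both ends of its axis: open V saddles for the barrel 50-62 mm from this point, then closed eyes for the pins at 68-76 mm, tops flared, 25 mm above the axis. A door lowered pins-in is guided from about 8 mm off and rests with its grip point 48 mm above this point; the pins enter the eyes if let go less than 6 mm above that.

How it is judged:
On the way:
1. the door is lifted clear of the box it hung on (z of door_grip in the frame of doored_box_hinge above 0.095 m), for 0.2 s.
At the end, for the whole second after the job is handed in: The door hangs upright (within 17 degrees) in the hinge brackets of the box that was open: its grip point is 38 to 56 mm above that box's hinge point, within 15 mm of it across the panel and 10 mm along the hinge, its hinge axis within 10 degrees of the box's, and its pins sprung out to within 4 mm (x of door_grip in the frame of open_box_hinge between -0.015 and 0.015 m and y of door_grip in the frame of open_box_hinge between -0.01 and 0.01 m and z of door_grip in the frame of open_box_hinge between 0.038 and 0.056 m and angle between the y axis of door_grip and the y axis of open_box_hinge, either way round below 0.17 rad and angle between door_grip's own z axis and vertical below 0.3 rad and value of joint pin below 0.004 m); the robot touches nothing.
It also fails if it takes over 45 s, if anything falls off the work surface, if the arm or the gripper's body presses on something with over 40 N, if the wrist force passes 120 N, or if a joint passes its speed limit or range.

## Working session

There is one attempt and no reset: what is moved stays moved. The work goes in short steps, Python scripts to look and compute and a tool call to move; the robot and the scene stay as the last step left them, time stands still between calls to the robot, and variables do not carry over. Pictures are saved under pics/ and viewed, about 8 in all and at most 12, crops included, and the job is handed in when it is done.

Besides the shell and the picture viewer there is one more tool, called after "Emit:" as name(argument=value, ...) on one line, values as JSON. step_arm: Moves the arm, as the interface text tells. Its arguments: {"type":"object","properties":{"plan":{"type":"array"}},"required":["plan"]}

```bash
mkdir -p pics; cat > h.py <<'E'
import numpy as np,cv2
from bench import robot,cams
def snap(n,f):
    s=cams.snapshot(n); cv2.imwrite('pics/'+f,s['frame'][:,:,::-1]); return s
E
python3 - <<'E'
from h import *
for n in('scene','top'):
    s=snap(n,n+'1.png'); print({k:v for k,v in s.items() if k!='frame'})
print(robot.get_obs())
E
```

```text
{'camera_matrix': array([[492.53183756,   0.        , 251.76503702],
       [  0.        , 492.53183756, 191.2755145 ],
       [  0.        ,   0.        ,   1.        ]]), 'k1': -0.1302076623484403, 'origin': array([ 1.05613637, -0.01486843,  1.06024236]), 'attitude': array([-2.60732647, -0.0063263 ,  1.58884966])}
{'camera_matrix': array([[393.17352202,   0.        , 254.2612212 ],
       [  0.        , 393.17352202, 182.30922461],
       [  0.        ,   0.        ,   1.        ]]), 'k1': -0.09576132429439975, 'origin': array([ 0.38960361, -0.00415246,  0.86614488]), 'attitude': array([-2.90793372, -0.00582761, -1.5671626 ])}
{'time': 0.1, 'joint_positions': array([-1.23908778e+00,  8.78732845e-02,  1.37207556e+00,  2.77928689e-05,
        1.68357274e+00, -1.03078293e-01]), 'qvel': array([-0.00117886, -0.00157077, -0.00333973, -0.0010906 ,  0.0008449 ,
       -0.00039789]), 'joint_torque': array([ 3.57662990e-03, -3.41249907e+01, -3.03301477e+01,  7.20794778e-02,
        3.03666468e-02, -9.23598895e-05]), 'tool_pos': array([ 0.23152892, -0.49836799,  0.20443945]), 'ee_rot': array([-3.13967680e+00, -2.25954483e-04,  4.34789725e-01]), 'wrist_force': array([-0.37113349,  0.23285818,  0.34625948]), 'wrist_torque': array([-0.04509653, -0.0321108 ,  0.06093086]), 'width': 0.09396348633721677}
```

View pics/scene1.png

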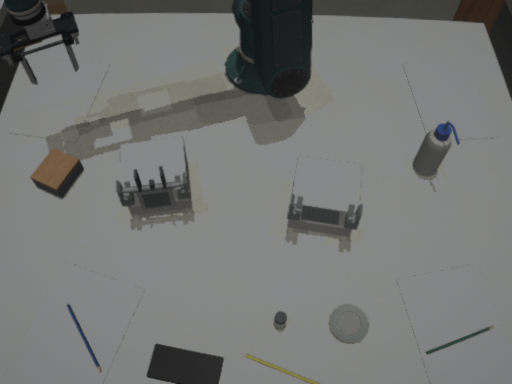

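View pics/top1.png

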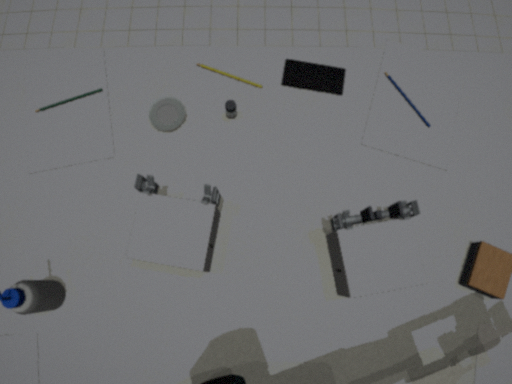

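The scene view shows the doored box near (155,190) and the open box near (325,215). In the top view they are near (375,215) and (178,190). Next I'll enlarge these areas.

```bash
python3 - <<'E'
import cv2,numpy as np
s=cv2.imread('pics/scene1.png');t=cv2.imread('pics/top1.png')
def c(im,x,y):
    r=cv2.resize(im[y:y+75,x:x+100],None,fx=4,fy=4,interpolation=cv2.INTER_CUBIC); r=np.clip(r*1.5,0,255).astype('uint8')
    for k in range(0,100,10): cv2.putText(r,str(x+k),(k*4,8),0,.3,(0,0,255));cv2.line(r,(k*4,10),(k*4,14),(0,0,255))
    for k in range(0,75,10): cv2.putText(r,str(y+k),(0,k*4+4),0,.3,(255,0,0))
    return r
cv2.imwrite('pics/c1.png',np.vstack([np.hstack([c(s,105,140),c(s,275,175)]),np.hstack([c(t,322,165),c(t,128,155)])]))
E
```

```text
(no output)
```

View pics/c1.png

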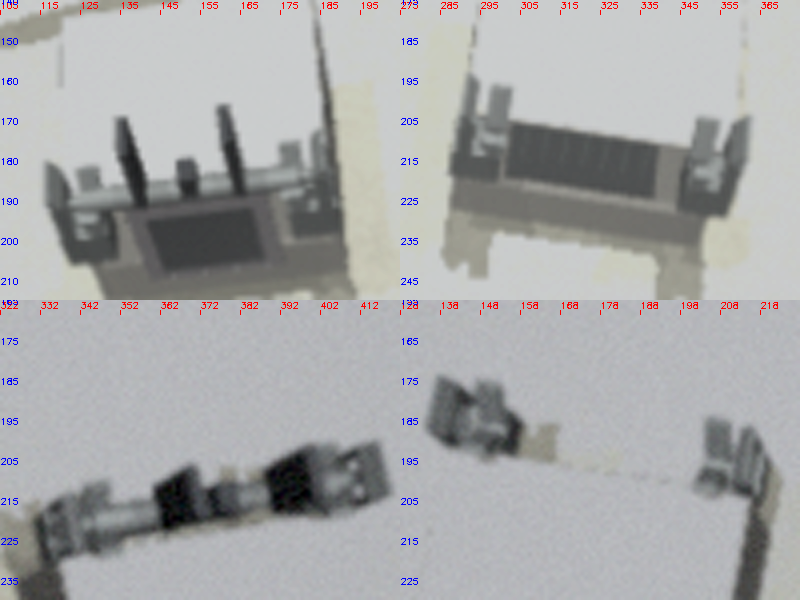

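```bash
cat >> h.py <<'E'
from scipy.spatial.transform import Rotation as Ro
def cal(s): return s['camera_matrix'],s['k1'],s['origin'],Ro.from_euler('xyz',s['attitude']).as_matrix()
def proj(c,P):
    K,k,o,R=c; q=(np.atleast_2d(P)-o)@R; q=q[:,:2]/q[:,2:]; q=q*(1+k*(q**2).sum(1,keepdims=True)); return q*K[0,0]+K[:2,2]
def ray(c,u,z):
    K,k,o,R=c; d=(np.array(u,float)-K[:2,2])/K[0,0]; q=d.copy()
    for _ in range(20): q=d/(1+k*(q@q))
    v=R@np.r_[q,1]; return o+v*(z-o[2])/v[2]
SC=(np.array([[492.53183756,0,251.76503702],[0,492.53183756,191.2755145],[0,0,1]]),-0.1302076623,np.array([1.05613637,-0.01486843,1.06024236]),Ro.from_euler('xyz',[-2.60732647,-0.0063263,1.58884966]).as_matrix())
TC=(np.array([[393.17352202,0,254.2612212],[0,393.17352202,182.30922461],[0,0,1]]),-0.0957613243,np.array([0.38960361,-0.00415246,0.86614488]),Ro.from_euler('xyz',[-2.90793372,-0.00582761,-1.5671626]).as_matrix())
E
python3 - <<'E'
from h import *
def p(n,c,u,z): print(n,np.round(ray(c,u,z)*1e3,1))
for u in[(130,190),(156.25,187),(171.25,185.5)]: p('D barrel S',SC,u,.135)
for u in[(347,220.5),(363,217),(385,214)]: p('D barrel T',TC,u,.135)
p('D tabtops back L S',SC,(133.7,169.2),.196);p('D tabtops back R S',SC,(160.2,166.2),.196)
p('D side front T',TC,(337.5,232.5),.12);p('D side back T',TC,(349,295),.12)
p('O side front T',TC,(215,214.5),.12);p('O side back T',TC,(204,270),.12)
p('D center T',TC,(377.5,213.75),.135)
for n,u in dict(Dleye=(116.5,180.5),Dreye=(187.5,172.5),Oleye=(291.5,193.5),Oreye=(361.5,204.5),Dlsad=(127,182),Drsad=(178,175.5),Olsad=(300,196.5),Orsad=(352,204.5)).items(): p(n,SC,u,.16)
E
```

```text
D barrel S [ 511.3 -286.8  135. ]
D barrel S [ 502.3 -229.4  135. ]
D barrel S [ 497.8 -196.5  135. ]
D barrel T [ 490.6 -182.6  135. ]
D barrel T [ 497.3 -213.6  135. ]
D barrel T [ 503.  -256.5  135. ]
D tabtops back L S [ 496.1 -268.4  196. ]
D tabtops back R S [ 487.5 -212.9  196. ]
D side front T [ 469.6 -166.9  120. ]
D side back T [ 353.5 -184.2  120. ]
O side front T [503.5  67.1 120. ]
O side back T [398.9  85.1 120. ]
D center T [ 503.5 -242.   135. ]
Dleye [ 502.7 -312.7  160. ]
Dreye [ 479.1 -159.5  160. ]
Oleye [527.1  65.6 160. ]
Oreye [550.8 213.  160. ]
Dlsad [ 506.  -288.9  160. ]
Drsad [ 487.2 -179.5  160. ]
Olsad [534.1  83.4 160. ]
Orsad [551.2 192.8 160. ]
```

```bash
cat > ov.py <<'E'
from h import *
def box(x,y,z): return np.array([[a,b,c] for a in x for b in y for c in z])/1e3
E=[(0,1),(0,2),(0,4),(1,3),(1,5),(2,3),(2,6),(3,7),(4,5),(4,6),(5,7),(6,7)]
def model(x,y,yaw,door,boxx=True,dz=0):
    B=[]
    if boxx: B+=[box((-142,-12),(-75,75),(0,120))]+[box((-10,10),s,(135,160)) for s in((68,76),(-76,-68),(50,62),(-62,-50))]
    if door: B+=[b+[0,0,dz] for b in [box((-12,12),(24,30),(160,196)),box((-12,12),(-30,-24),(160,196)),box((0,0),(-60,60),(135,135))]]
    R=Ro.from_euler('z',yaw).as_matrix()
    return [b@R.T+[x,y,0] for b in B]
def crop(im,c,ms,x,y,w=100,h=75,f=4):
    r=cv2.resize(im[y:y+h,x:x+w],None,fx=f,fy=f,interpolation=cv2.INTER_CUBIC); r=np.clip(r*1.5,0,255).astype('uint8')
    for m in ms:
        for b in m:
            q=((proj(c,b)-[x,y]+.5)*f).round().astype(int)
            for i,j in E: cv2.line(r,tuple(map(int,q[i])),tuple(map(int,q[j])),(0,0,255),1)
    return r
E
python3 - <<'E'
from ov import *
s=cv2.imread('pics/scene1.png');t=cv2.imread('pics/top1.png')
D=[model(.5035,-.2385,.152,1)];O=[model(.550,.137,-.157,0)]
cv2.imwrite('pics/c2.png',np.vstack([np.hstack([crop(s,SC,D,105,140),crop(s,SC,O,275,175)]),np.hstack([crop(t,TC,D,322,175),crop(t,TC,O,128,155)])]))
E
```

```text
(no output)
```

View pics/c2.png

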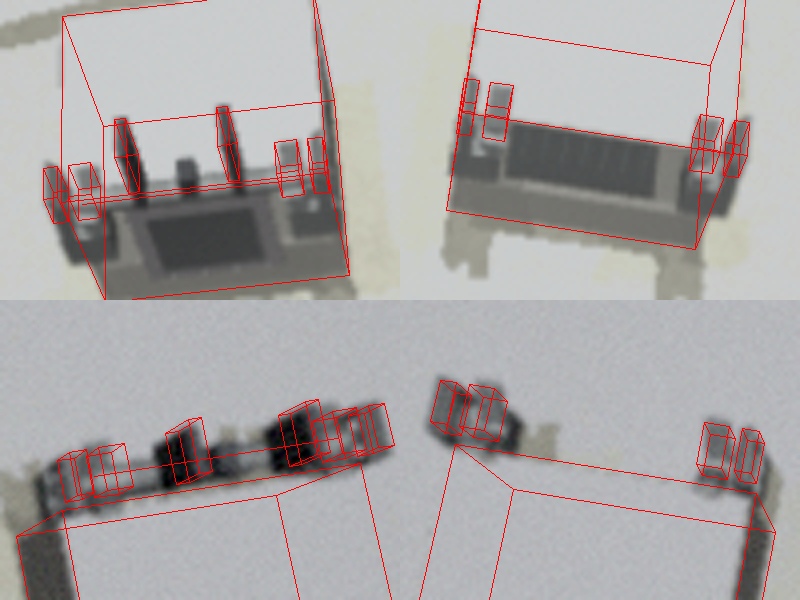

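Emit:
step_arm(plan=[[[30,30,30,-0.05,80],[58,55,60,-0.1,80],[85,80,60,-0.15,80],[112,105,60,-0.2,80],[138,131,60,-0.25,80],[165,157,60,-0.283,80],[192,183,60,-0.283,80],[219,209,60,-0.283,80]]])

```text
time: 0.77
tool_pos: [0.4516, -0.2881, 0.2651]
ee_rot: [-3.141, 0.001, 0.152]
wrist_force: [0.9, -0.0, 0.0]
width: 0.0755
```

Emit:
step_arm(plan=[[[25,25,0,0,80],[45,45,0,0,80],[53,51,0,0,80],[53,51,0,0,80],[53,51,0,0,80],[53,51,0,0,80]]])

```text
time: 1.27
tool_pos: [0.5028, -0.24, 0.2653]
ee_rot: [3.141, 0.001, 0.15]
wrist_force: [0.0, 0.4, 0.2]
width: 0.075
```

```bash
python3 - <<'E'
from ov import *
o=robot.get_obs(); print(o['time'],o['tool_pos'],o['ee_rot'],o['width'],o['wrist_force'])
s=snap('scene','s2.png')['frame'][:,:,::-1];t=snap('top','t2.png')['frame'][:,:,::-1]
D=[model(.5035,-.2385,.152,1)]
cv2.imwrite('pics/c3.png',np.hstack([crop(s,SC,D,105,100,100,125),crop(t,TC,D,322,140,100,125)]))
E
```

```text
1.2667 [ 0.50275467 -0.23995875  0.26527935] [3.14128850e+00 1.07687336e-03 1.50247839e-01] 0.07496170921267502 [0.01520815 0.42226308 0.21410857]
```

View pics/c3.png

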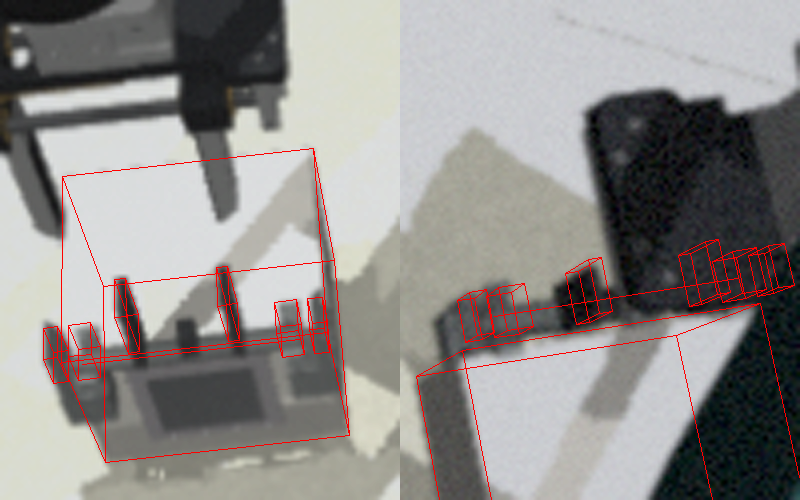

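The fingers straddle the tabs and the model overlay agrees to about 2 mm, so I'm going down to grip.

Emit:
step_arm(plan=[[[0,1,-25,0,80],[0,1,-50,0,80],[0,1,-70,0,80],[0,1,-85,0,80],[0,1,-94,0,80],[0,1,-99,0,80],[0,1,-99,0,80],[0,1,-99,0,80]]])

```text
time: 2.03
tool_pos: [0.5038, -0.2385, 0.1674]
ee_rot: [3.141, -0.001, 0.151]
wrist_force: [0.2, 0.3, -0.2]
width: 0.0751
```

Emit:
step_arm(plan=[[[0,0,0,0,0],[0,0,0,0,0],[0,0,0,0,0],[0,0,0,0,0],[0,0,0,0,0],[0,0,0,0,0],[0,0,0,0,0],[0,0,0,0,0]]])

```text
time: 2.7
tool_pos: [0.5042, -0.2372, 0.1677]
ee_rot: [-3.141, -0.002, 0.152]
wrist_force: [-1.3, 7.9, 8.0]
width: 0.0256
```

Emit:
step_arm(plan=[[[0,1,0,0,0],[0,1,0,0,0],[0,1,0,0,0],[0,1,0,0,0]]])

```text
time: 3.03
tool_pos: [0.5041, -0.2362, 0.1679]
ee_rot: [-3.141, -0.002, 0.153]
wrist_force: [-0.9, 3.3, 6.6]
width: 0.0223
```

Emit:
step_arm(plan=[[[0,1,4,0,0],[0,1,9,0,0],[0,1,15,0,0],[0,1,22,0,0],[0,1,30,0,0],[0,1,38,0,0],[0,1,46,0,0],[0,1,54,0,0]]])

```text
time: 3.7
tool_pos: [0.5038, -0.236, 0.2216]
ee_rot: [3.141, -0.0, 0.152]
wrist_force: [-0.3, 0.6, -2.9]
width: 0.022
```

Emit:
step_arm(plan=[[[0,0,12,0,0],[0,0,25,0,0],[0,0,40,0,0],[0,0,55,0,0],[0,0,70,0,0],[0,0,85,0,0],[0,0,97,0,0],[0,0,105,0,0]]])

```text
time: 4.37
tool_pos: [0.504, -0.236, 0.3282]
ee_rot: [3.139, -0.002, 0.152]
wrist_force: [-0.2, -0.8, -1.5]
width: 0.0221
```

```bash
python3 - <<'E'
from ov import *
o=robot.get_obs(); print(o['time'],o['tool_pos'],o['ee_rot'],o['width'],o['wrist_force'],o['wrist_torque'])
s=snap('scene','s3.png')['frame'][:,:,::-1];t=snap('top','t3.png')['frame'][:,:,::-1]
p=o['tool_pos']; D=[model(p[0],p[1],o['ee_rot'][2],1,False,p[2]-.164-.003)]
cv2.imwrite('pics/c4.png',np.hstack([crop(s,SC,D,95,80,100,125),crop(t,TC,D,322,140,100,125)]))
E
```

```text
4.3667 [ 0.50396315 -0.23600625  0.32819123] [ 3.13947687e+00 -2.42755735e-03  1.51827462e-01] 0.022126343435542522 [-0.23008813 -0.75199093 -1.46675432] [ 0.0103032  -0.04622581 -0.01366539]
```

View pics/c4.png

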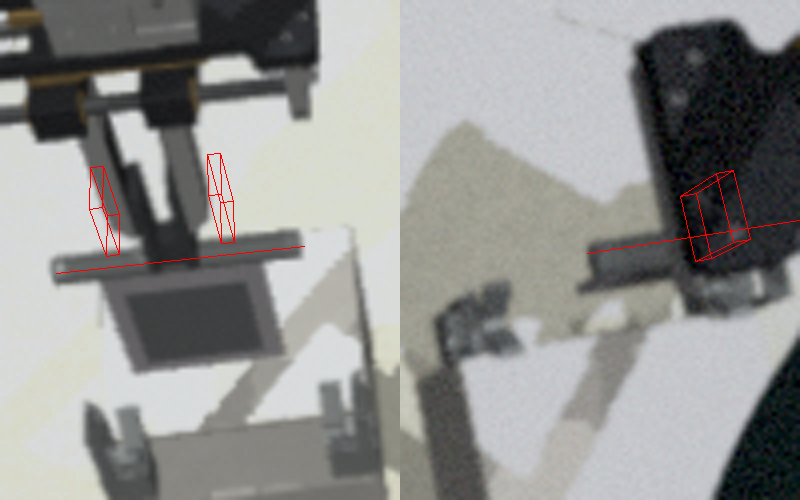

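The door is off, with its pins drawn in, and the barrel sits within about 3 mm of the predicted line. I'm carrying it over to the open box.

Emit:
step_arm(plan=[[[2,12,0,0,0],[5,34,0,-0.03,0],[8,62,0,-0.06,0],[12,92,0,-0.1,0],[16,124,0,-0.14,0],[20,156,0,-0.18,0],[24,188,0,-0.22,0],[27,220,0,-0.26,0]]])

```text
time: 5.13
tool_pos: [0.53, -0.0133, 0.3241]
ee_rot: [-3.141, 0.003, -0.11]
wrist_force: [0.7, -0.2, -2.0]
width: 0.0218
```

Emit:
step_arm(plan=[[[4,32,0,-0.02,0],[8,62,0,-0.04,0],[12,92,0,-0.049,0],[15,118,0,-0.049,0],[17,138,0,-0.049,0],[19,150,0,-0.049,0],[19,153,0,-0.049,0],[19,153,0,-0.049,0]]])

```text
time: 5.8
tool_pos: [0.5492, 0.1378, 0.3246]
ee_rot: [3.141, 0.002, -0.156]
wrist_force: [0.4, -1.1, -2.3]
width: 0.022
```

Emit:
step_arm(plan=[[[0,0,-20,0,0],[0,0,-45,0,0],[0,0,-65,0,0],[0,0,-80,0,0],[0,0,-85,0,0],[0,0,-85,0,0],[0,0,-85,0,0]]])

```text
time: 6.38
tool_pos: [0.5499, 0.1363, 0.2412]
ee_rot: [3.141, -0.001, -0.159]
wrist_force: [-0.4, 0.9, -1.7]
width: 0.0222
```

```bash
python3 - <<'E'
from ov import *
o=robot.get_obs(); print(o['time'],o['tool_pos'],o['ee_rot'],o['width'],o['wrist_force'],o['wrist_torque'])
s=snap('scene','s4.png')['frame'][:,:,::-1];t=snap('top','t4.png')['frame'][:,:,::-1]
p=o['tool_pos']; D=[model(p[0],p[1],o['ee_rot'][2],1,False,p[2]-.164-.003)[2:],model(.550,.137,-.157,0)]
cv2.imwrite('pics/c5.png',np.hstack([crop(s,SC,D,275,125,100,125),crop(t,TC,D,128,125,100,125)]))
E
```

```text
6.3833 [0.54990896 0.13628665 0.24123574] [ 3.14148380e+00 -8.29571707e-04 -1.58535778e-01] 0.02218937646081174 [-0.41459902  0.88447166 -1.68762733] [ 0.03953378 -0.03814937 -0.00162857]
```

View pics/c5.png

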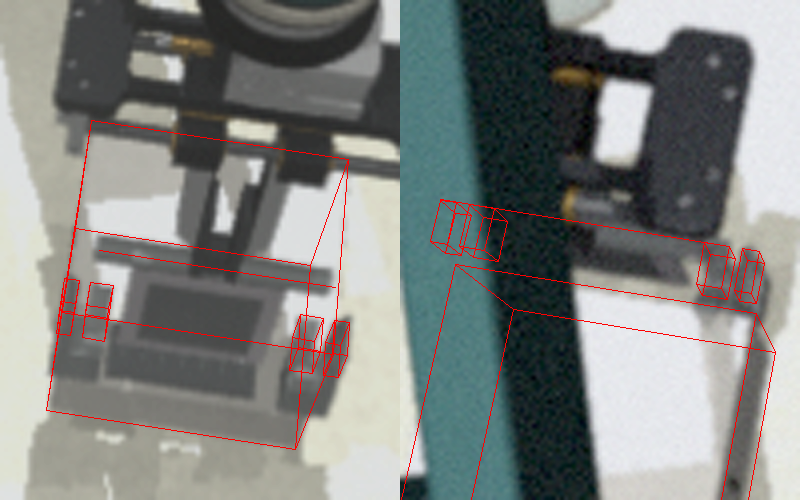

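Door and brackets line up to about 3 mm. I'm lowering while watching the forces.

Emit:
step_arm(plan=[[[1,0,-12,0,0],[1,0,-24,0,0],[1,0,-34,0,0],[1,0,-42,0,0],[1,0,-48,0,0],[1,0,-53,0,0],[1,0,-56,0,0],[1,0,-56,0,0]]])

```text
time: 7.15
tool_pos: [0.5503, 0.1371, 0.1836]
ee_rot: [3.141, 0.001, -0.157]
wrist_force: [0.0, -0.0, -1.7]
width: 0.0223
```

Emit:
step_arm(plan=[[[0,0,-3,0,0],[0,0,-5,0,0],[0,0,-7,0,0],[0,0,-9,0,0],[0,0,-11,0,0],[0,0,-13,0,0],[0,0,-13,0,0],[0,0,-13,0,0]]])

```text
time: 7.82
tool_pos: [0.5506, 0.1371, 0.1713]
ee_rot: [3.141, 0.0, -0.157]
wrist_force: [-0.1, -0.9, -3.0]
width: 0.0221
```

Emit:
step_arm(plan=[[[0,0,-1,0,0],[0,0,-2,0,0],[0,0,-3,0,0],[0,0,-4,0,0],[0,0,-4,0,0]]])

```text
time: 8.23
tool_pos: [0.5513, 0.1373, 0.1683]
ee_rot: [-3.141, -0.002, -0.157]
wrist_force: [1.4, 0.6, -0.1]
width: 0.0218
```

Emit:
step_arm(plan=[[[0,0,-1,0,0],[0,0,-2,0,0],[0,0,-2,0,0]]])

```text
time: 8.48
tool_pos: [0.5515, 0.1373, 0.168]
ee_rot: [-3.141, -0.004, -0.157]
wrist_force: [-0.5, 1.1, 6.1]
width: 0.0222
```

```bash
python3 - <<'E'
from ov import *
o=robot.get_obs(); print(o['time'],o['tool_pos'],o['ee_rot'],o['width'],o['wrist_force'],o['wrist_torque'])
s=snap('scene','s5.png')['frame'][:,:,::-1];t=snap('top','t5.png')['frame'][:,:,::-1]
D=[model(.550,.137,-.157,1)[5:]]
cv2.imwrite('pics/c6.png',np.hstack([crop(s,SC,D,275,145,100,100),crop(s,SC,[],275,145,100,100)]))
E
```

```text
8.4833 [0.5515105  0.13727127 0.16802641] [-3.14064804 -0.00353945 -0.15731735] 0.02217611081971256 [-0.54892343  1.13119936  6.12567021] [ 0.02407311  0.09057477 -0.10608317]
```

View pics/c6.png

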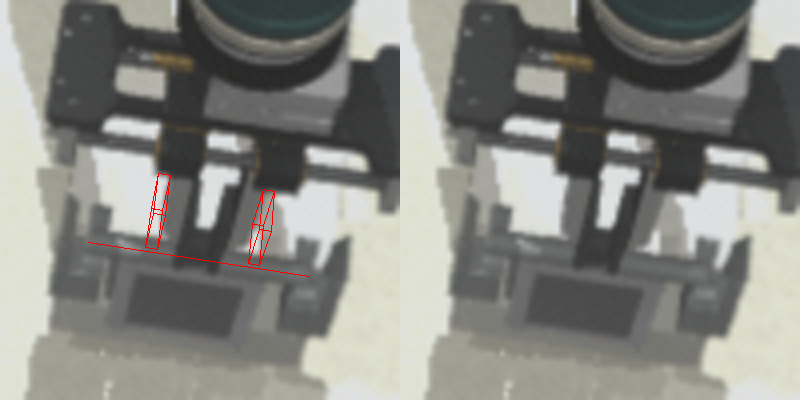

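The door is seated: contact comes at TCP z 0.168, the same height as when I grasped it, and the barrel lies in the saddles. I'm opening to 80% and then going up.

Emit:
step_arm(plan=[[[0,0,1,0,30],[0,0,1,0,60],[0,0,1,0,80],[0,0,1,0,80],[0,0,1,0,80],[0,0,1,0,80],[0,0,1,0,80],[0,0,1,0,80]]])

```text
time: 9.25
tool_pos: [0.5498, 0.1371, 0.1653]
ee_rot: [3.141, 0.003, -0.157]
wrist_force: [-0.2, 0.1, 0.8]
width: 0.0717
```

Emit:
step_arm(plan=[[[0,0,5,0,80],[0,0,12,0,80],[0,0,25,0,80],[0,0,45,0,80],[0,0,70,0,80],[0,0,100,0,80],[0,0,130,0,80],[0,0,150,0,80]]])

```text
time: 9.92
tool_pos: [0.551, 0.1372, 0.3204]
ee_rot: [-3.14, -0.004, -0.157]
wrist_force: [0.6, -0.1, 0.8]
width: 0.0754
```

Emit:
step_arm(plan=[[[-10,-20,0,0,80],[-25,-50,0,0,80],[-40,-80,0,0,80],[-55,-105,0,0,80],[-65,-125,0,0,80],[-70,-140,0,0,80],[-70,-140,0,0,80],[-70,-140,0,0,80]]])

```text
time: 10.58
tool_pos: [0.4806, -0.0031, 0.3171]
ee_rot: [-3.141, -0.001, -0.159]
wrist_force: [0.8, 1.1, -0.6]
width: 0.0752
```

```bash
python3 - <<'E'
from ov import *
s=snap('scene','s6.png')['frame'][:,:,::-1];t=snap('top','t6.png')['frame'][:,:,::-1]
D=[model(.550,.137,-.157,1)[5:]]
cv2.imwrite('pics/c7.png',np.vstack([np.hstack([crop(s,SC,D,275,165),crop(s,SC,[],275,165)]),np.hstack([crop(t,TC,D,128,155),crop(t,TC,[],128,155)])]))
E
```

```text
(no output)
```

View pics/c7.png

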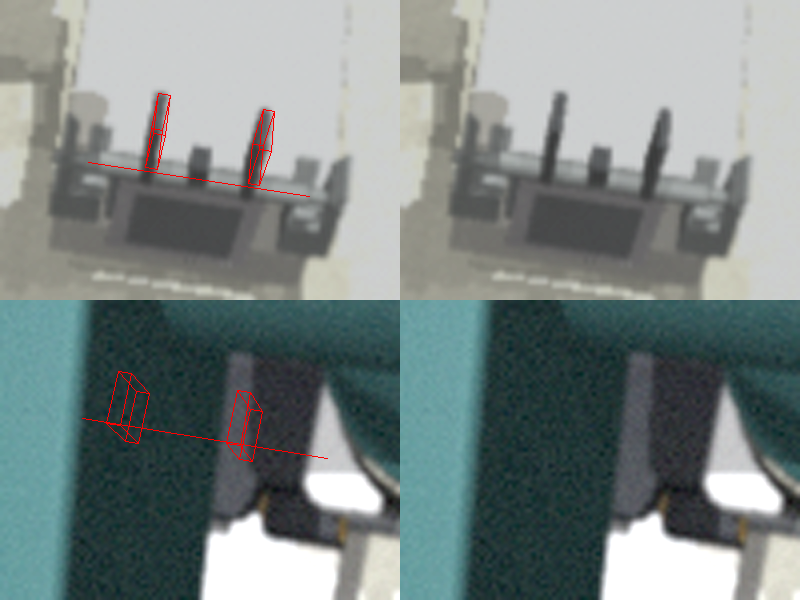

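The door's tabs, in the scene crop at (160,95) and (268,110), overlay the seated, sprung-out model. That means the pins are out and the door is home. Handing in.

```bash
python3 -c "
from bench import robot
print(robot.close_job()); o=robot.get_obs(); print(o['time'],o['wrist_force'])"
```

```text
the job is handed in; nothing more can be done
None
the job is handed in; nothing more can be done
```

I moved the door from its box to the open box and handed the job in at about 10.7 s, well under the 45 s limit. No verdict was reported.

- **Lift:** I pinched the tabs until both pins were drawn in, with the fingers closing to 22 mm. I then lifted the door about 160 mm, well past the clearance height.
- **Placing:** I lowered it into the open box's brackets until it made contact. The tool was then at 0.168 m, the same height as when I gripped the door on the first box. The contact force was about 6 N.
- **Last check:** After I let go and backed the arm away, the scene camera showed the tabs back at their full 60 mm spacing. They lay within about 2 mm of where a fully seated door should be, so the pins should be sprung out.
- **Not confirmed:** The arm blocked the top camera in that last look, so only one view backs the final position. Earlier, the two cameras had disagreed by 2–3 mm, which is within the tolerances.

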